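Set the pump adjuster over a placed catch cup

ROBOT

A 7-joint arm with a two-finger parallel gripper is mounted at the origin on the work surface. World frame = base frame: x ahead of the robot, y to its left, z up, the work surface at z = 0. Lengths are in m, angles in rad, forces in N, time in s.
With the tool pointing down it reaches from about 0.4 to 0.875 m from the base axis. Payload 19.3 kg.
Tool frame: the origin (TCP) lies at the very end of the fingers, on their centre line; the grasp point (between the pads) lies 19 mm behind it; z points along the fingers, y is the direction in which the jaws open and shut (so a half turn about z gives the same grasp; the last joint's range is limited). The gripper opens to 85 mm and grips with 20 to 120 N. Pads are 22 mm wide; open, the fingers measure 114 mm over their backs; the gripper's body (76 mm by 85 mm) begins 54 mm behind the grasp point. The pads swing forward as they close: fully open they stand 13 mm farther back than shut.
Start: joints at [-0.07, 0.521, -0.036, 1.599, 0.021, 1.021, -0.113], TCP at [0.625, -0, 0.231] pointing down, gripper open.
Joint ranges: [-2.91, 2.91], [-0.3, 2.13], [-1.5, 1.42], [0.17, 2.43], [-1.26, 4.41], [0.16, 1.93], [-2.52, 2.52]. Speed limits (rad/s): [1.89, 1.89, 2.39, 2.39, 3.01, 3.01, 3.01].

INTERFACE

Orientations are given as [roll, pitch, yaw] about the fixed x, y, z axes, in that order (R = Rz(yaw) Ry(pitch) Rx(roll)).
In Python, from workcell import bot gives the robot as it stands.
- The arm moves only by the tool carry_out, never from a script. Its argument "targets" is a list of rows, each a list of 7 numbers: the shift along the tool's x, y, z in mm, then the turn, a rotation vector about the tool's x, y, z in units of 6 degrees (1.0 is 6 degrees), then the closure in counts, from 0 (fully open) to 255 (shut). A call has 1 to 5 rows; each row shifts and turns the commanded pose from where the row before left it, along the tool's axes as they then stand; what a row does not reach is not made up. A row lasts 1/12 s, in which the tool goes at most 41.7 mm and 7.16 degrees, less where a joint would pass 70% of its speed; a pose out of reach is approached as far as the arm can. A call is refused whole if a number of a shift passes 41.7 or a number of a turn 1, either way. A call with a gripper value outside its range is refused whole. The fingers move at their own pace and stop on an object; "force" is the grip in N (left out, the last holds). Time passes only in rows, so rows that do not move let the fingers close. It gives the time, the measured TCP pose, the force and the opening at its end, in the units of the state.
- bot.observe(): the state, without advancing time (a new reading comes with each control period).
- bot.grab_frame(name): name is "scene" or "side" or "wrist"; returns a dict with "color" (420x560x3 uint8, red, green, blue), "z_map" (420x560 float32, m along the optical axis (not along the pixel's ray), 0 where there is no reading), "K" (3x3 intrinsics, pixels), "k1" (the pictures are not rectified: a ray, as slopes to the right and down, at radius r is drawn at 1 + k1 r^2 times it, then the intrinsics apply), "cam_to_world" (4x4, takes a point from camera to world coordinates); the wrist camera has in their place "T_tool_cam" (4x4, takes a point from camera to tool coordinates, whose origin is the TCP and whose axes are the flange's). Camera axes: x right, y down, z forward; pixel columns grow to the right and rows downward; lengths in m; the calibration is good to about 2 mm. A picture is of the moment at which its call begins: read the wrist's pose just before it.
- bot.job_done(): hands the job in, once; it reports no verdict.
The state is a dict: "clock": time; "qpos": joint angles; "qd": joint speeds; "joint_efforts": joint torques, N m; "position": TCP position; "tool_rot": TCP orientation; "force": force on the tool from outside, world axes, zero at the start; "moment": the same for the moment, N m; "grip_width": finger opening in m.
Only numpy, scipy, OpenCV 4.12 (cv2) and the standard library are available. Lean on these libraries where they do the work, as an engineer would, in place of code of your own. Each camera call takes 0.05 s, during which the arm holds its last target. There are 200 camera calls.

TASK

First stand the yellow cup upright inside the blue ring on the pump's steel drip tray, setting it down rather than dropping it, and let go of it. Then take the pump's black thumbscrew, turn it clockwise (seen from above) until it seats against its stop, and back it off a quarter turn the other way. Finish while still gripping the thumbscrew at that quarter turn: do not let go of it; leave the other things on the bench where they are.

Things in the scene. Friction and masses are not known exactly. Their poses are not given: they have to be found in the camera images.
- cup_center (a point): Centre of the loose yellow open cup, half-way up (35 mm above its underside). Straight round plastic cup, 56 mm outside diameter, 70 mm tall, wall 3 mm, about 60 g; stands upright on the bench at the start. Its z axis points up through the mouth. Grasp it across the outside.
- spot (a point): Centre of the blue ring (80 mm inside diameter) on the floor of the steel drip tray, 4 mm above the bench. The tray (130 by 140 mm, rim 10 mm high) is fixed to the pump's front. Axes are the pump's: x from tray to pump, z up. The pump housing, white with a grey band, begins 67 mm further along x; 180 by 180 mm, 75 mm high.
- screw_grip (a point): On the thumbscrew's vertical axis, 110 mm above the bench, 35 above the pump's flat top, 10 below the screw's top; 122 mm along the pump's x from spot. Pinch its upright black bar (46 mm long, 13 thick, 36 tall) across the thickness. Steel collar below (40 mm wide, top 24 mm under this point). Site turns with the screw: x along the bar, z up. A white line on top marks the bar's -x end.
- screw (a joint): Thumbscrew angle in rad, counter-clockwise from above: 0 = seated on its hard stop (white line at the dial's red mark, nearest the tray), growing as it is backed off; 1.571 = quarter turn off the seat (white line at the green mark); outer stop 2.6. Starts at 0.6 to 1.25, does not rise or sink, needs about 0.06 N m, stays where it is left.
- bluecup_center (a point): Centre of a blue cup of the same shape and size as the yellow one, a bystander; leave it alone.
- bottle_center (a point): Centre of a loose amber bottle with a blue cap, 54 mm diameter, 110 mm tall, a bystander.
- jar_center (a point): Centre of a loose clear jar with a white lid, 56 mm diameter, 75 mm tall, a bystander.
- driver_grip (a point): Middle of the red handle of a screwdriver lying on the bench, a bystander.
- dish: Clear closed dish, 92 mm diameter, 18 mm tall, origin at the centre of its underside, a bystander.
Not all that is in view belongs to the job. Of the things that look like the part that bears cup_center, the largest one is meant.

How it is judged:
By the outcome, as a careful person would: the job done as asked, in the order asked, and still so for the second after the job is handed in, while the arm keeps its last pose, push and grip.
It also fails if it takes over 51 s, if anything falls off the work surface, if the arm or the gripper's body presses on something with over 40 N, if the wrist force passes 120 N, or if a joint passes its speed limit or range.

## Working session

There is one attempt and no reset: what is moved stays moved. The work goes in short steps, Python scripts to look and compute and a tool call to move; the robot and the scene stay as the last step left them, time stands still between calls to the robot, and variables do not carry over. Pictures are saved under pics/ and viewed, about 8 in all and at most 12, crops included, and the job is handed in when it is done.

Besides the shell and the picture viewer there is one more tool, called after "Request:" by a JSON object that holds its "fn" and its "kwargs". carry_out: Moves the arm, as the interface text tells. Its arguments: {"type":"object","properties":{"targets":{"type":"array","items":{"type":"array","items":{"type":"number"}}},"force":{"type":"number"}},"required":["targets"]}

```bash
ls; mkdir -p pics; cat > h.py <<'E'
import numpy as np, cv2
from workcell import bot
def rays(f,px):
    K=np.array(f['K'],float); k=f['k1']
    d=(np.array(px,float).reshape(-1,2)-[K[0,2],K[1,2]])/[K[0,0],K[1,1]]
    u=d.copy()
    for _ in range(30): u=d/(1+k*(u**2).sum(1,keepdims=True))
    return np.c_[u,np.ones(len(u))]
def T_of(f,st=None):
    if 'cam_to_world' in f: return np.array(f['cam_to_world'])
    from scipy.spatial.transform import Rotation as R
    T=np.eye(4); T[:3,:3]=R.from_euler('xyz',st['tool_rot']).as_matrix(); T[:3,3]=st['position']
    return T@np.array(f['T_tool_cam'])
def plane(f,px,z,st=None):
    T=T_of(f,st); r=rays(f,px)@T[:3,:3].T; o=T[:3,3]
    return o+r*((z-o[2])/r[:,2])[:,None]
def cloud(f,st=None):
    h,w=f['z_map'].shape; v,u=np.mgrid[:h,:w]
    r=rays(f,np.c_[u.ravel(),v.ravel()]); T=T_of(f,st)
    return ((r*f['z_map'].reshape(-1,1))@T[:3,:3].T+T[:3,3]).reshape(h,w,3)
E
python3 - <<'E'
from h import *
import pickle
st=bot.observe(); print(st)
fs={}
for n in ['scene','side','wrist']:
    s=bot.observe(); f=bot.grab_frame(n); fs[n]=(s,f)
    print(n,f['k1'],T_of(f,s).round(3).tolist())
pickle.dump(fs,open('f0.pkl','wb'))
for n in fs: cv2.imwrite(f'pics/{n}0.png',fs[n][1]['color'][:,:,::-1])
E
```

```text
pics
{'clock': 0.0, 'qpos': array([-0.07020417,  0.52203861, -0.03633881,  1.59998324,  0.02118964,
        1.02110716, -0.11280374]), 'qd': array([0.00045534, 0.00016885, 0.00010992, 0.00035461, 0.00021981,
       0.0009948 , 0.00150553]), 'joint_efforts': array([-4.24098413e-03, -9.27110124e+01,  1.97758444e+00, -3.69928443e+01,
        1.76317629e-02,  8.19846697e-03, -6.58496788e-05]), 'position': array([ 6.24667633e-01, -2.44178725e-05,  2.30719144e-01]), 'tool_rot': array([-3.14044282e+00,  6.75859882e-05,  1.57079085e+00]), 'force': array([-0.65486219, -0.10437609,  1.17227801]), 'moment': array([ 0.02011479, -0.00647   ,  0.0550265 ]), 'grip_width': 0.08518824311459788}
scene -0.007749032765646767 [[0.563, 0.553, -0.614, 1.325], [0.826, -0.363, 0.431, -0.565], [0.016, -0.75, -0.661, 0.92], [0.0, 0.0, 0.0, 1.0]]
side -0.03354409710551733 [[-0.989, -0.103, 0.11, 0.368], [-0.15, 0.563, -0.813, 1.227], [0.022, -0.82, -0.572, 0.983], [0.0, 0.0, 0.0, 1.0]]
wrist -0.024632837755630414 [[1.0, 0.0, -0.002, 0.626], [-0.0, -0.945, -0.326, 0.084], [-0.002, 0.326, -0.945, 0.374], [0.0, 0.0, 0.0, 1.0]]
```

View pics/scene0.png

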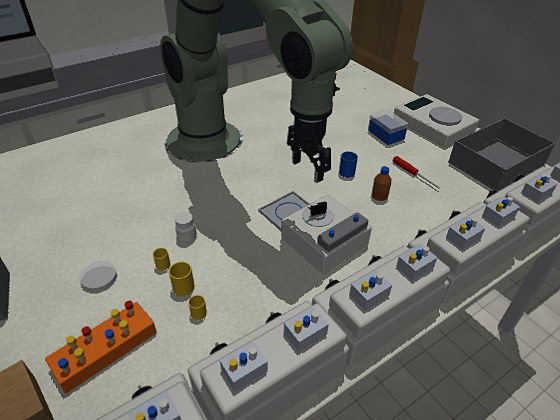

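View pics/side0.png

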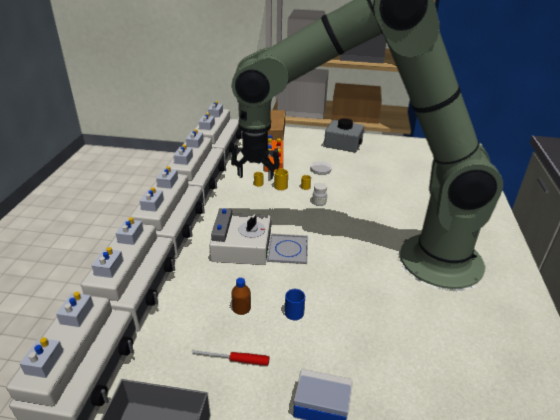

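The scene shows three yellow cups: at (161,260), (181,279) and (198,307) in scene, and at (306,182), (281,180) and (258,179) in side. The middle one looks largest. The ring is at (289,210) in scene and (288,248) in side. The pump is beyond the ring in +x, with the black screw at (318,210) in scene. Next I'll measure these and enlarge the cups.

```bash
python3 - <<'E'
from h import *
import pickle
fs=pickle.load(open('f0.pkl','rb'))
tiles=[]
for n in ['scene','side']:
    s,f=fs[n]; P=cloud(f); hsv=cv2.cvtColor(f['color'],cv2.COLOR_RGB2HSV)
    ok=(P[...,2]>-.02)&(P[...,2]<.3)&(f['z_map']>0)&(abs(P[...,1])<.7)&(P[...,0]<.95)&(P[...,0]>.3)
    def comps(name,m,amin=40):
        k,l,stt,c=cv2.connectedComponentsWithStats((m&ok).astype(np.uint8))
        for i in range(1,k):
            if stt[i,4]<amin: continue
            q=P[l==i]; lo,hi=np.percentile(q,[3,97],axis=0)
            top=q[q[:,2]>hi[2]-.006]; tc=(top.min(0)+top.max(0))/2
            print(n,name,c[i].round(),stt[i,4],'lo',lo.round(3),'hi',hi.round(3),'topc',tc.round(3))
    H,S,V=[hsv[...,i].astype(int) for i in range(3)]
    comps('yellow',(H>18)&(H<32)&(S>150)&(V>50))
    comps('blue',(H>105)&(H<128)&(S>90)&(V>40))
    comps('amber',(H<16)&(S>120)&(V>40))
    comps('dark',(V<45)&(P[...,2]>.06)&(P[...,2]<.135))
    # ring
    m=(H>98)&(H<128)&(S>60)&(P[...,2]<.02)
    k,l,stt,c=cv2.connectedComponentsWithStats((m&ok).astype(np.uint8))
    for i in range(1,k):
        if stt[i,4]<60: continue
        v,u=np.where(l==i); q=plane(f,np.c_[u,v],.004)[:,:2]
        A=np.c_[2*q,np.ones(len(q))]; x=np.linalg.lstsq(A,(q**2).sum(1),rcond=None)[0]
        print(n,'ring',c[i].round(),stt[i,4],x[:2].round(4),'r',np.sqrt(x[2]+x[:2]@x[:2]).round(4))
im=fs['scene'][1]['color'][:,:,::-1]
a=cv2.resize(im[235:325,130:230],None,fx=4,fy=4,interpolation=2)
b=cv2.resize(im[180:270,250:380],None,fx=4,fy=4,interpolation=2)[:, :400*1]
b=cv2.resize(im[185:275,255:355],None,fx=4,fy=4,interpolation=2)
cv2.imwrite('pics/crop1.png',np.hstack([a,b]))
E
```

```text
scene yellow [175. 272.] 930 lo [ 0.479 -0.386  0.005] hi [ 0.624 -0.335  0.069] topc [ 0.596 -0.357  0.068]
scene yellow [197. 307.] 340 lo [ 0.67  -0.379  0.004] hi [ 0.709 -0.344  0.049] topc [ 0.69  -0.362  0.047]
scene yellow [115. 313.] 60 lo [ 0.627 -0.54   0.066] hi [ 0.644 -0.526  0.078] topc [ 0.635 -0.532  0.075]
scene yellow [123. 324.] 71 lo [ 0.665 -0.534  0.064] hi [ 0.683 -0.519  0.079] topc [ 0.674 -0.527  0.076]
scene yellow [ 70. 340.] 71 lo [ 0.643 -0.641  0.067] hi [ 0.659 -0.626  0.078] topc [ 0.651 -0.633  0.076]
scene yellow [ 78. 353.] 82 lo [ 0.657 -0.636  0.045] hi [ 0.699 -0.62   0.078] topc [ 0.69  -0.627  0.076]
scene blue [387. 134.] 419 lo [0.304 0.549 0.005] hi [0.415 0.627 0.052] topc [0.36  0.588 0.051]
scene blue [348. 164.] 383 lo [0.427 0.286 0.005] hi [0.482 0.34  0.07 ] topc [0.454 0.313 0.069]
scene blue [384. 170.] 59 lo [0.594 0.309 0.096] hi [0.618 0.331 0.113] topc [0.606 0.32  0.11 ]
scene blue [285. 207.] 58 lo [ 0.467 -0.009  0.001] hi [0.522 0.077 0.008] topc [0.495 0.035 0.005]
scene blue [109. 333.] 62 lo [ 0.672 -0.567  0.068] hi [ 
[... 2694 characters left out ...]
23  0.061] hi [ 0.855 -0.183  0.083] topc [ 0.844 -0.311  0.081]
side dark [190. 219.] 221 lo [ 0.834 -0.117  0.061] hi [0.855 0.126 0.083] topc [0.843 0.002 0.081]
side dark [251. 223.] 80 lo [0.619 0.032 0.091] hi [0.639 0.068 0.124] topc [0.627 0.051 0.122]
side dark [156. 282.] 356 lo [0.834 0.184 0.061] hi [0.855 0.445 0.082] topc [0.844 0.313 0.08 ]
side dark [113. 361.] 533 lo [0.832 0.493 0.061] hi [0.854 0.698 0.083] topc [0.842 0.59  0.08 ]
side dark [120. 392.] 78 lo [0.793 0.662 0.061] hi [0.797 0.698 0.084] topc [0.795 0.68  0.082]
side ring [288. 248.] 99 [0.5084 0.0308] r 0.0423
side ring [294. 316.] 78 [0.4505 0.3171] r 0.0213
side ring [303. 417.] 79 [0.3856 0.6176] r 0.0204
```

View pics/crop1.png

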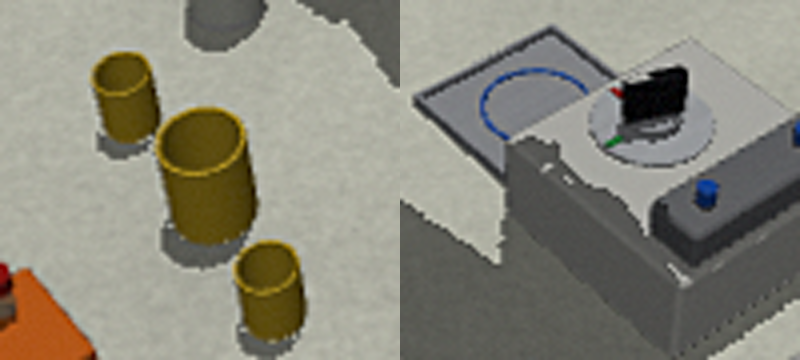

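View pics/wrist0.png

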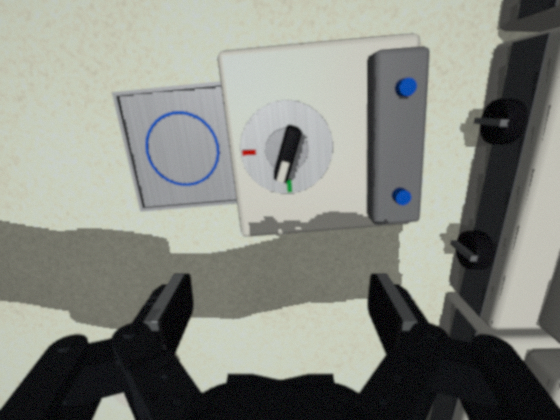

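The crop confirms it: the middle cup, scene (181,279), is clearly the largest at about 70 mm tall. Its two neighbours are about 48 mm tall and sit at x ≈ 0.49 and 0.69, so I'll grasp it with the jaws along y. The wrist view shows the ring at (183,147), red mark (249,153), green mark (289,186) and the bar with its white line near the green mark. Now the pump geometry from the wrist frame.

```bash
cat > pump.py <<'E'
from h import *
def pump(s,f):
    hsv=cv2.cvtColor(f['color'],cv2.COLOR_RGB2HSV).astype(int); H,S,V=[hsv[...,i] for i in range(3)]
    P=cloud(f,s); out={}
    def px(m):
        k,l,st,c=cv2.connectedComponentsWithStats(m.astype(np.uint8))
        i=1+np.argmax(st[1:,4]); v,u=np.where(l==i); return np.c_[u,v]
    m=(H>98)&(H<128)&(S>60)&(P[...,2]<.03)&(f['z_map']>0)&(P[...,0]<.65)&(abs(P[...,1])<.15)
    if m.sum()>60:
        q=plane(f,px(m),.004,s)[:,:2]
        x=np.linalg.lstsq(np.c_[2*q,np.ones(len(q))],(q**2).sum(1),rcond=None)[0]
        out['ring']=x[:2]; out['r']=np.sqrt(x[2]+x[:2]@x[:2])
    near=(abs(P[...,0]-.63)<.09)&(abs(P[...,1]-.045)<.09)&(P[...,2]>.06)&(P[...,2]<.14)
    out['red']=plane(f,px(near&((H<8)|(H>172))&(S>120)),.077,s).mean(0)[:2]
    out['green']=plane(f,px(near&(H>45)&(H<80)&(S>90)),.077,s).mean(0)[:2]
    top=near&(P[...,2]>.113)
    q=plane(f,px(top),.120,s)[:,:2].astype(np.float32); r=cv2.minAreaRect(q)
    out['rect']=r; out['barpx']=px(top).mean(0)
    w=top&(V>100)
    if w.sum(): out['white']=plane(f,px(w),.12,s).mean(0)[:2]
    return out
E
python3 - <<'E'
from pump import *
import pickle
s,f=pickle.load(open('f0.pkl','rb'))['wrist']
o=pump(s,f)
for k in o: print(k,o[k])
P=cloud(f,s)
m=(P[...,2]>.07)&(P[...,2]<.079)&(abs(P[...,0]-.63)<.14)&(abs(P[...,1]-.045)<.14)
v,u=np.where(m); q=plane(f,np.c_[u,v],.075,s)[:,:2].astype(np.float32); print('top',cv2.minAreaRect(q))
m=(P[...,2]>.005)&(P[...,2]<.014)&(abs(P[...,0]-.5)<.065)&(abs(P[...,1]-.045)<.14)
E
```

```text
ring [0.50874142 0.03410803]
r 0.042259546780210745
red [0.59489801 0.04140153]
green [0.63364258 0.00916749]
rect ((0.6302933096885681, 0.04537907987833023), (0.04576230049133301, 0.013017824850976467), 74.02462005615234)
barpx [286.61363636 153.47954545]
white [0.62681395 0.03132497]
top ((0.664808452129364, 0.04861099645495415), (0.17729780077934265, 0.1769063025712967), 4.808286666870117)
```

Checks: screw to spot distance is 122.1 mm (given 122), the bar measures 45.8×13.0 mm, pump yaw is about 5°, and the screw angle is about 1.2 rad. All of these agree with what was given. Moving over to the yellow cup, with the jaws turned to lie along y.

Request:
{"fn": "carry_out", "kwargs": {"targets": [[-40,-3.5,0,0,0,0,0],[-40,-3.5,0,0,0,0,0],[-40,-3.5,0,0,0,0,0],[-40,-3.5,0,0,0,0,0],[-40,-3.5,0,0,0,0,0]]}}

```text
clock: 0.57
position: [0.6069, -0.2018, 0.2312]
tool_rot: [-3.141, -0.0, 1.571]
force: [1.0, -0.8, 0.2]
grip_width: 0.0855
```

Request:
{"fn": "carry_out", "kwargs": {"targets": [[-40,-3.5,0,0,0,0,0],[-40,-3.5,0,0,0,0,0],[-40,-3.5,0,0,0,0,0],[-37,-3,0,0,0,0,0],[0,0,5,0,0,1,0]]}}

```text
clock: 0.98
position: [0.5909, -0.3661, 0.2265]
tool_rot: [-3.141, 0.004, 1.461]
force: [-0.8, -0.6, 0.5]
grip_width: 0.0855
```

Request:
{"fn": "carry_out", "kwargs": {"targets": [[0,0,5,0,0,1,0],[0,0,5,0,0,1,0],[0,0,5,0,0,1,0],[0,0,5,0,0,1,0],[0,0,5,0,0,1,0]]}}

```text
clock: 1.4
position: [0.5938, -0.3569, 0.2007]
tool_rot: [-3.141, 0.0, 0.937]
force: [0.0, 0.2, -0.9]
grip_width: 0.0853
```

Request:
{"fn": "carry_out", "kwargs": {"targets": [[0,0,5,0,0,1,0],[0,0,5,0,0,1,0],[0,0,5,0,0,1,0],[0,0,5,0,0,1,0],[0,0,5,0,0,1,0]]}}

```text
clock: 1.82
position: [0.5938, -0.3569, 0.1757]
tool_rot: [-3.141, 0.0, 0.414]
force: [-0.1, 0.0, -0.0]
grip_width: 0.0858
```

Request:
{"fn": "carry_out", "kwargs": {"targets": [[0,0,5,0,0,1,0],[0,0,5,0,0,1,0],[0,0,5,0,0,1,0],[0,0,5,0,0,1,0],[0,0,0,0,0,0,0]]}}

```text
clock: 2.23
position: [0.5936, -0.3565, 0.155]
tool_rot: [-3.141, 0.002, -0.005]
force: [0.2, -0.0, 0.2]
grip_width: 0.0853
```

```bash
python3 - <<'E'
from h import *
s=bot.observe(); f=bot.grab_frame('wrist'); print(s['clock'],s['position'].round(4),s['tool_rot'].round(3),s['qpos'].round(2))
cv2.imwrite('pics/w1.png',f['color'][:,:,::-1])
P=cloud(f,s); hsv=cv2.cvtColor(f['color'],cv2.COLOR_RGB2HSV).astype(int); H,S,V=[hsv[...,i] for i in range(3)]
m=(H>18)&(H<32)&(S>130)&(V>50)&(P[...,2]>.064)&(P[...,2]<.08)&(abs(P[...,0]-.594)<.05)&(abs(P[...,1]+.357)<.05)
v,u=np.where(m); q=plane(f,np.c_[u,v],.07,s)[:,:2].astype(np.float32); print(len(q),cv2.minEnclosingCircle(q), P[m].mean(0))
E
```

```text
2.2333 [ 0.5936 -0.3565  0.155 ] [-3.141e+00  2.000e-03 -5.000e-03] [ 0.22  0.75  0.39  1.48 -0.32  0.98 -0.87]
1016 ((0.5956940054893494, -0.3572547733783722), 0.0286563653498888) [ 0.59492474 -0.3580767   0.0695809 ]
```

The wrist view puts the cup at (0.5957, -0.3573) with rim radius 28.7 mm, as expected. Descending and gripping.

Request:
{"fn": "carry_out", "kwargs": {"targets": [[2,1,20,0,0,0,0],[0,0,20,0,0,0,0],[0,0,20,0,0,0,0],[0,0,20,0,0,0,0],[0,0,15,0,0,0,0]], "force": 30}}

```text
clock: 2.7
position: [0.5957, -0.3578, 0.0599]
tool_rot: [-3.141, 0.001, 0.004]
force: [0.0, 0.1, -1.1]
grip_width: 0.0854
```

Request:
{"fn": "carry_out", "kwargs": {"targets": [[0,0,14,0,0,0,0],[0,0,12,0,0,0,0],[0,0,8,0,0,0,0],[0,0,0,0,0,0,60],[0,0,0,0,0,0,150]]}}

```text
clock: 3.12
position: [0.5961, -0.3582, 0.0274]
tool_rot: [3.141, -0.0, 0.0]
force: [-0.8, 0.6, -0.2]
grip_width: 0.0638
```

Request:
{"fn": "carry_out", "kwargs": {"targets": [[0,0,0,0,0,0,150],[0,0,0,0,0,0,150],[0,0,0,0,0,0,150],[0,0,0,0,0,0,150],[0,0,0,0,0,0,150]]}}

```text
clock: 3.53
position: [0.5965, -0.3583, 0.0282]
tool_rot: [3.141, -0.001, 0.0]
force: [-0.7, -0.7, 6.6]
grip_width: 0.0556
```

Request:
{"fn": "carry_out", "kwargs": {"targets": [[0,0,0,0,0,0,150],[0,0,-5,0,0,0,150],[0,0,-10,0,0,0,150],[0,0,-15,0,0,0,150],[0,0,-20,0,0,0,150]]}}

```text
clock: 3.95
position: [0.5956, -0.3578, 0.0781]
tool_rot: [-3.141, 0.001, -0.0]
force: [1.0, 0.1, 0.1]
grip_width: 0.0558
```

Holding at 55.8 mm, which matches a 56 mm cup. Lifting clear and carrying it over to the ring at (0.5087, 0.0338).

Request:
{"fn": "carry_out", "kwargs": {"targets": [[0,0,-30,0,0,0,150],[0,0,-30,0,0,0,150],[0,0,-30,0,0,0,150],[-5,-20,-12,0,0,0,150],[-8,-30,0,0,0,0,150]]}}

```text
clock: 4.37
position: [0.5836, -0.311, 0.1842]
tool_rot: [3.138, -0.006, -0.003]
force: [1.4, 0.6, -0.9]
grip_width: 0.0554
```

Request:
{"fn": "carry_out", "kwargs": {"targets": [[-8,-38,0,0,0,0,150],[-8,-38,0,0,0,0,150],[-8,-38,0,0,0,0,150],[-8,-38,0,0,0,0,150],[-8,-38,0,0,0,0,150]]}}

```text
clock: 4.78
position: [0.5424, -0.1164, 0.1807]
tool_rot: [-3.141, -0.001, -0.0]
force: [1.7, -0.1, -0.3]
grip_width: 0.0556
```

Request:
{"fn": "carry_out", "kwargs": {"targets": [[-8,-38,0,0,0,0,150],[-8,-38,0,0,0,0,150],[-8,-38,0,0,0,0,150],[-10,-30,0,0,0,0,150],[0,-7.5,0,0,0,0,150]]}}

```text
clock: 5.2
position: [0.5075, 0.0386, 0.1804]
tool_rot: [-3.139, 0.0, 0.005]
force: [1.1, 0.9, 0.3]
grip_width: 0.0554
```

Request:
{"fn": "carry_out", "kwargs": {"targets": [[0,0,20,0,0,-0.8,150],[0,0,25,0,0,0,150],[0,0,10,0,0,0,150],[0,0,0,0,0,0,150],[0,0,0,0,0,0,150]]}}

```text
clock: 5.62
position: [0.5092, 0.033, 0.125]
tool_rot: [3.141, 0.0, 0.082]
force: [1.7, -0.3, 0.1]
grip_width: 0.0559
```

```bash
python3 - <<'E'
from h import *
s=bot.observe(); f=bot.grab_frame('wrist'); print(s['clock'],s['position'].round(4),s['tool_rot'].round(3),s['qpos'].round(2),s['grip_width'],s['force'])
g=bot.grab_frame('side')
cv2.imwrite('pics/w2.png',np.hstack([f['color'][::1,::1],cv2.resize(g['color'][150:290,190:330],(420,420))])[:,:,::-1][:, 180:])
P=cloud(g); hsv=cv2.cvtColor(g['color'],cv2.COLOR_RGB2HSV).astype(int); H,S,V=[hsv[...,i] for i in range(3)]
m=(H>18)&(H<32)&(S>130)&(V>50)&(abs(P[...,0]-.51)<.06)&(abs(P[...,1]-.034)<.06)
q=P[m];print(m.sum(),np.percentile(q,[2,98],axis=0).round(3))
E
```

```text
5.6167 [0.5092 0.033  0.125 ] [3.141 0.    0.082] [-0.45  0.52  0.36  2.01 -0.29  0.66 -1.39] 0.055909965878089045 [ 1.71283048 -0.28666864  0.11597105]
263 [[0.481 0.006 0.1  ]
 [0.532 0.069 0.183]]
```

View pics/w2.png

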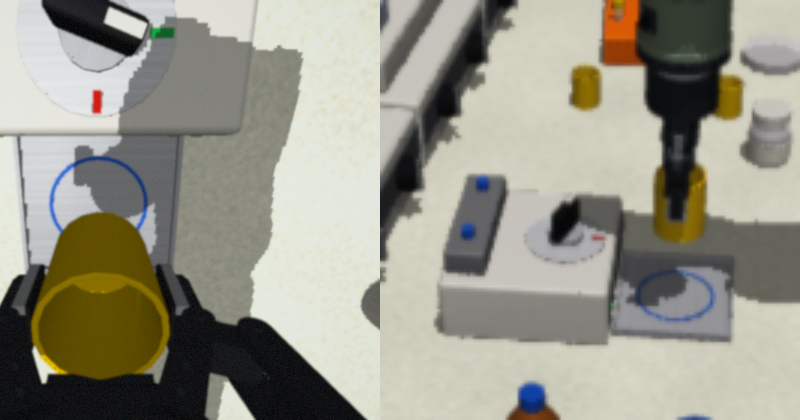

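The cup is held upright over the tray. Its underside is at about 0.097, so touchdown should come at TCP z ≈ 0.032. Lowering, slowly at the end.

Request:
{"fn": "carry_out", "kwargs": {"targets": [[0,0,20,0,0,0,150],[0,0,20,0,0,0,150],[0,0,20,0,0,0,150],[0,0,12,0,0,0,150],[0,0,8,0,0,0,150]]}}

```text
clock: 6.13
position: [0.5092, 0.0334, 0.044]
tool_rot: [-3.142, -0.0, 0.083]
force: [0.2, -0.1, -1.3]
grip_width: 0.0554
```

Request:
{"fn": "carry_out", "kwargs": {"targets": [[0,0,4,0,0,0,150],[0,0,4,0,0,0,150],[0,0,2,0,0,0,150],[0,0,2,0,0,0,150],[0,0,0,0,0,0,150]]}}

```text
clock: 6.55
position: [0.5092, 0.0335, 0.0325]
tool_rot: [-3.142, -0.0, 0.084]
force: [0.3, 0.2, -1.6]
grip_width: 0.0558
```

Request:
{"fn": "carry_out", "kwargs": {"targets": [[0,0,0.5,0,0,0,150],[0,0,0.5,0,0,0,150],[0,0,0.5,0,0,0,150],[0,0,0,0,0,0,150]]}}

```text
clock: 6.88
position: [0.5093, 0.0335, 0.032]
tool_rot: [-3.141, -0.001, 0.084]
force: [-7.0, 1.0, 26.9]
grip_width: 0.0556
```

Contact at 27 N, as expected. Easing off slightly, releasing gently, then rising.

Request:
{"fn": "carry_out", "kwargs": {"targets": [[0,0,-0.6,0,0,0,150],[0,0,0,0,0,0,80],[0,0,0,0,0,0,60],[0,0,0,0,0,0,40],[0,0,0,0,0,0,10]]}}

```text
clock: 7.3
position: [0.509, 0.0335, 0.0314]
tool_rot: [3.142, 0.0, 0.084]
force: [0.8, 0.5, -0.3]
grip_width: 0.0811
```

Request:
{"fn": "carry_out", "kwargs": {"targets": [[0,0,0,0,0,0,10],[0,0,0,0,0,0,10],[0,0,0,0,0,0,10],[0,0,-5,0,0,0,10],[0,0,-10,0,0,0,10]]}}

```text
clock: 7.72
position: [0.5084, 0.0334, 0.0462]
tool_rot: [3.141, 0.002, 0.084]
force: [-0.5, -0.5, -1.0]
grip_width: 0.082
```

Request:
{"fn": "carry_out", "kwargs": {"targets": [[0,0,-20,0,0,0,10],[0,0,-30,0,0,0,10],[0,0,-35,0,0,0,10],[0,0,-35,0,0,0,10],[0,0,-23,0,0,0,10]]}}

```text
clock: 8.13
position: [0.5094, 0.0332, 0.1932]
tool_rot: [-3.141, -0.003, 0.083]
force: [1.1, 0.8, -0.0]
grip_width: 0.0818
```

```bash
python3 - <<'E'
from pump import *
s=bot.observe(); f=bot.grab_frame('wrist'); print(s['clock'],s['position'].round(4),s['tool_rot'].round(3),s['grip_width'])
cv2.imwrite('pics/w3.png',f['color'][:,:,::-1])
P=cloud(f,s); hsv=cv2.cvtColor(f['color'],cv2.COLOR_RGB2HSV).astype(int); H,S,V=[hsv[...,i] for i in range(3)]
m=(H>18)&(H<32)&(S>130)&(V>50)&(P[...,2]>.068)&(P[...,2]<.084)
v,u=np.where(m); q=plane(f,np.c_[u,v],.074,s)[:,:2].astype(np.float32); print(len(q),cv2.minEnclosingCircle(q), P[m].mean(0))
o=pump(s,f)
for k in o: print(k,o[k])
E
```

```text
8.1333 [0.5094 0.0332 0.1932] [-3.141e+00 -3.000e-03  8.300e-02] 0.08184784922295556
765 ((0.5088918805122375, 0.03318474069237709), 0.028507566079497337) [0.50806572 0.03234876 0.07354502]
ring [0.50883732 0.03437748]
r 0.0422534976915765
red [0.59529206 0.04154228]
green [0.63430083 0.00913054]
rect ((0.630005419254303, 0.044742777943611145), (0.0450802780687809, 0.01373475231230259), 73.65088653564453)
barpx [276.36739659  43.77615572]
white [0.62738272 0.0314594 ]
```

View pics/w3.png

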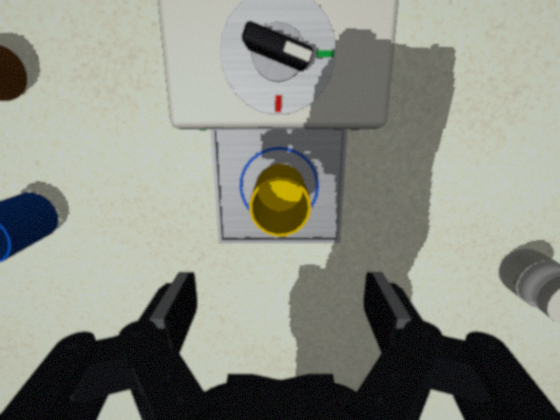

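The cup stands inside the ring, within about 1 mm of its centre, pixel (280,205). It was set down and released. The screw is at (0.6302, 0.0450) with its bar at 73.8° in both looks. Moving above it and turning the jaws across the bar.

Request:
{"fn": "carry_out", "kwargs": {"targets": [[30,-0.5,0,0,0,0,50],[30,-0.5,0,0,0,0,130],[30,-0.5,0,0,0,0,130],[31,0,0,0,0,0,130],[0,0,4,0,0,-1,130]]}}

```text
clock: 8.6
position: [0.6337, 0.0458, 0.1863]
tool_rot: [3.141, -0.003, 0.187]
force: [0.1, -0.5, 0.2]
grip_width: 0.0416
```

Request:
{"fn": "carry_out", "kwargs": {"targets": [[0,0,4,0,0,-1,130],[0,0,4,0,0,-1,130],[0,0,4,0,0,-1,130],[0,0,4,0,0,-1,130],[0,0,4,0,0,-1,130]]}}

```text
clock: 9.02
position: [0.6293, 0.045, 0.1661]
tool_rot: [3.141, -0.0, 0.717]
force: [-0.2, -0.3, -0.6]
grip_width: 0.0418
```

Request:
{"fn": "carry_out", "kwargs": {"targets": [[0,0,4,0,0,-1,130],[0,0,4,0,0,-1,130],[0,0,4,0,0,-1,130],[0,0,4,0,0,-1,130],[0,0,4,0,0,-1,130]]}}

```text
clock: 9.43
position: [0.6294, 0.0448, 0.1461]
tool_rot: [3.141, 0.0, 1.241]
force: [-0.4, 0.7, 0.4]
grip_width: 0.0419
```

Request:
{"fn": "carry_out", "kwargs": {"targets": [[0,0,4,0,0,-0.5,130],[0,0,0,0,0,0,130],[0,0,0,0,0,0,130]]}}

```text
clock: 9.68
position: [0.6294, 0.0448, 0.142]
tool_rot: [3.141, 0.0, 1.286]
force: [-0.8, 0.6, 0.8]
grip_width: 0.0421
```

```bash
python3 - <<'E'
from h import *
s=bot.observe(); f=bot.grab_frame('wrist'); print(s['clock'],s['position'].round(4),s['tool_rot'].round(3),s['qpos'].round(2),s['grip_width'])
P=cloud(f,s)
m=(P[...,2]>.112)&(P[...,2]<.126)&(abs(P[...,0]-.63)<.03)&(abs(P[...,1]-.045)<.03)
v,u=np.where(m); print(m.sum())
if m.sum()>20: print(u.mean(),v.mean(),cv2.minAreaRect(plane(f,np.c_[u,v],.12,s)[:,:2].astype(np.float32)))
E
```

```text
9.6833 [0.6294 0.0448 0.142 ] [3.141 0.    1.286] [-0.21  0.63  0.07  1.66 -0.05  0.85 -0.41] 0.04205507265722525
1572
280.7461832061069 249.71882951653944 ((0.630814790725708, 0.04608452320098877), (0.04910853132605553, 0.012421151623129845), 74.32706451416016)
```

The close look agrees to about 1 mm. Descending 49 mm, then gripping.

Request:
{"fn": "carry_out", "kwargs": {"targets": [[0.5,1,15,0,0,0,130],[0,0,15,0,0,0,130],[0,0,12,0,0,0,130],[0,0,7,0,0,0,130],[0,0,0,0,0,0,230]], "force": 50}}

```text
clock: 10.15
position: [0.6298, 0.0453, 0.0911]
tool_rot: [-3.14, 0.001, 1.287]
force: [-0.9, 0.2, -0.9]
grip_width: 0.0312
```

Request:
{"fn": "carry_out", "kwargs": {"targets": [[0,0,0,0,0,0,250],[0,0,0,0,0,0,250],[0,0,0,0,0,0,250],[0,0,0,0,0,0,250],[0,0,0,0,0,0,250]]}}

```text
clock: 10.57
position: [0.6306, 0.0454, 0.093]
tool_rot: [3.141, -0.0, 1.288]
force: [-4.2, 0.7, 6.4]
grip_width: 0.0121
```

```bash
python3 - <<'E'
from h import *
s=bot.observe(); print({k:np.round(s[k],4) for k in s if k not in('qd',)})
E
```

```text
{'clock': np.float64(10.5667), 'qpos': array([-0.2037,  0.6991,  0.0577,  1.6887, -0.0543,  0.755 , -0.4029]), 'joint_efforts': array([ 4.79600e-01, -9.80513e+01,  5.56820e+00, -3.06778e+01,
        2.79500e-01, -1.46650e+00,  3.85000e-02]), 'position': array([0.6306, 0.0454, 0.093 ]), 'tool_rot': array([ 3.1413e+00, -3.0000e-04,  1.2879e+00]), 'force': array([-4.2415,  0.6914,  6.4323]), 'moment': array([ 0.1023,  1.0589, -0.0921]), 'grip_width': np.float64(0.0121)}
```

Gripped on 12.1 mm. Turning clockwise (+ about tool z) 60°, then in small steps towards the stop while watching the moment.

Request:
{"fn": "carry_out", "kwargs": {"targets": [[0,0,0,0,0,0.5,250],[0,0,0,0,0,1,250],[0,0,0,0,0,1,250],[0,0,0,0,0,1,250],[0,0,0,0,0,1,250]]}}

```text
clock: 10.98
position: [0.6307, 0.0452, 0.093]
tool_rot: [3.141, -0.0, 0.812]
force: [-3.5, -0.2, 4.8]
grip_width: 0.0121
```

Request:
{"fn": "carry_out", "kwargs": {"targets": [[0,0,0,0,0,1,250],[0,0,0,0,0,1,250],[0,0,0,0,0,1,250],[0,0,0,0,0,1,250],[0,0,0,0,0,1,250]]}}

```text
clock: 11.4
position: [0.6308, 0.0451, 0.093]
tool_rot: [3.141, -0.001, 0.288]
force: [-4.3, -1.4, 4.7]
grip_width: 0.0122
```

Request:
{"fn": "carry_out", "kwargs": {"targets": [[0,0,0,0,0,0.5,250],[0,0,0,0,0,0,250],[0,0,0,0,0,0,250]]}}

```text
clock: 11.65
position: [0.6308, 0.0451, 0.093]
tool_rot: [3.141, -0.001, 0.24]
force: [-3.8, -0.2, 7.0]
grip_width: 0.0121
```

```bash
cat > p.py <<'E'
from h import *
s=bot.observe(); print(s['clock'],*[np.round(s[k],4) for k in('position','tool_rot','force','moment','grip_width')],s['joint_efforts'][6].round(3),s['qpos'].round(2))
E
python3 p.py
```

```text
11.65 [0.6308 0.0451 0.093 ] [ 3.1411e+00 -5.0000e-04  2.4030e-01] [-3.7577 -0.1857  7.042 ] [-0.2926  0.7343 -0.0486] 0.0121 -0.337 [-0.39  0.73  0.34  1.7  -0.32  0.77 -1.22]
```

Request:
{"fn": "carry_out", "kwargs": {"targets": [[0,0,0,0,0,0.4,250],[0,0,0,0,0,0.4,250],[0,0,0,0,0,0.4,250],[0,0,0,0,0,0,250],[0,0,0,0,0,0,250]]}}

```text
clock: 12.07
position: [0.6308, 0.045, 0.093]
tool_rot: [3.141, -0.001, 0.115]
force: [-2.9, -0.7, 6.0]
grip_width: 0.0122
```

```bash
python3 p.py
```

```text
12.0667 [0.6308 0.045  0.093 ] [ 3.1413e+00 -7.0000e-04  1.1460e-01] [-2.9054 -0.6762  6.0104] [-0.3814  0.7754 -0.03  ] 0.0122 -0.225 [-0.41  0.74  0.37  1.7  -0.36  0.77 -1.32]
```

Request:
{"fn": "carry_out", "kwargs": {"targets": [[0,0,0,0,0,0.2,250],[0,0,0,0,0,0.2,250],[0,0,0,0,0,0,250],[0,0,0,0,0,0,250]]}}

```text
clock: 12.4
position: [0.6308, 0.045, 0.093]
tool_rot: [3.141, -0.001, 0.074]
force: [-4.4, -0.7, 7.2]
grip_width: 0.012
```

```bash
python3 p.py
```

```text
12.4 [0.6308 0.045  0.093 ] [ 3.1413e+00 -6.0000e-04  7.3500e-02] [-4.3763 -0.6959  7.238 ] [-0.3458  0.7702  0.5075] 0.012 -0.609 [-0.41  0.74  0.38  1.7  -0.37  0.77 -1.35]
```

Moment z jumped to +0.51 N m at yaw 0.0735, so it is touching the stop. One more small push to confirm.

Request:
{"fn": "carry_out", "kwargs": {"targets": [[0,0,0,0,0,0.3,250],[0,0,0,0,0,0,250],[0,0,0,0,0,0,250]]}}

```text
clock: 12.65
position: [0.6308, 0.0451, 0.093]
tool_rot: [3.141, -0.001, 0.043]
force: [-4.2, -1.8, 6.2]
grip_width: 0.0124
```

```bash
python3 p.py
```

```text
12.65 [0.6308 0.0451 0.093 ] [ 3.141e+00 -6.000e-04  4.320e-02] [-4.214  -1.7763  6.1784] [-0.4328  0.8389  1.3018] 0.0124 -1.51 [-0.42  0.74  0.39  1.7  -0.38  0.78 -1.38]
```

Firmly seated at 1.3 N m. Extrapolating to zero moment puts the stop at yaw ≈ 0.092, so the quarter-turn target is yaw ≈ 1.663. That is -15.5 units about tool z.

Request:
{"fn": "carry_out", "kwargs": {"targets": [[0,0,0,0,0,-0.5,250],[0,0,0,0,0,-1,250],[0,0,0,0,0,-1,250],[0,0,0,0,0,-1,250],[0,0,0,0,0,-1,250]]}}

```text
clock: 13.07
position: [0.6307, 0.0452, 0.093]
tool_rot: [3.141, -0.001, 0.518]
force: [-3.5, -1.7, 5.7]
grip_width: 0.0123
```

Request:
{"fn": "carry_out", "kwargs": {"targets": [[0,0,0,0,0,-1,250],[0,0,0,0,0,-1,250],[0,0,0,0,0,-1,250],[0,0,0,0,0,-1,250],[0,0,0,0,0,-1,250]]}}

```text
clock: 13.48
position: [0.6307, 0.0453, 0.093]
tool_rot: [3.141, -0.0, 1.042]
force: [-4.2, -0.0, 5.9]
grip_width: 0.0122
```

Request:
{"fn": "carry_out", "kwargs": {"targets": [[0,0,0,0,0,-1,250],[0,0,0,0,0,-1,250],[0,0,0,0,0,-1,250],[0,0,0,0,0,-1,250],[0,0,0,0,0,-1,250]]}}

```text
clock: 13.9
position: [0.6305, 0.0454, 0.093]
tool_rot: [3.141, -0.0, 1.565]
force: [-5.8, 0.2, 7.1]
grip_width: 0.012
```

Request:
{"fn": "carry_out", "kwargs": {"targets": [[0,0,0,0,0,-0.5,250],[0,0,0,0,0,0,250],[0,0,0,0,0,0,250]]}}

```text
clock: 14.15
position: [0.6305, 0.0454, 0.093]
tool_rot: [3.142, -0.0, 1.613]
force: [-5.1, 1.0, 7.5]
grip_width: 0.0122
```

```bash
python3 p.py; python3 - <<'E'
from pump import *
s=bot.observe(); f=bot.grab_frame('wrist'); g=bot.grab_frame('scene'); d=bot.grab_frame('side')
cv2.imwrite('pics/w4.png',np.hstack([f['color'][:,140:420],cv2.resize(g['color'][170:270,235:345],(462,420)) ])[:,:,::-1])
P=cloud(f,s)
m=(P[...,2]>.115)&(P[...,2]<.126)&(abs(P[...,0]-.63)<.03)&(abs(P[...,1]-.045)<.03)
v,u=np.where(m); print(m.sum(),u.mean(),v.mean(),cv2.minAreaRect(plane(f,np.c_[u,v],.12,s)[:,:2].astype(np.float32)))
for n,c in(('scene',g),('side',d)):
    P=cloud(c); hsv=cv2.cvtColor(c['color'],cv2.COLOR_RGB2HSV).astype(int); H,S,V=[hsv[...,i] for i in range(3)]
    m=(H>18)&(H<32)&(S>130)&(V>50)&(abs(P[...,0]-.51)<.06)&(abs(P[...,1]-.034)<.06)
    if m.sum(): print(n,m.sum(),np.percentile(P[m],[2,98],axis=0).round(3))
E
```

```text
14.15 [0.6305 0.0454 0.093 ] [ 3.1415e+00 -4.0000e-04  1.6129e+00] [-5.1242  0.9959  7.5041] [0.2415 1.1817 0.1403] 0.0122 0.345 [-0.15  0.7  -0.03  1.69  0.03  0.76 -0.15]
3337 279.7012286484867 297.24902607132157 ((0.6305635571479797, 0.04618779197335243), (0.04153083264827728, 0.038128457963466644), 51.01545333862305)
scene 434 [[0.483 0.004 0.013]
 [0.537 0.058 0.075]]
side 398 [[0.48  0.004 0.011]
 [0.531 0.062 0.077]]
```

View pics/w4.png

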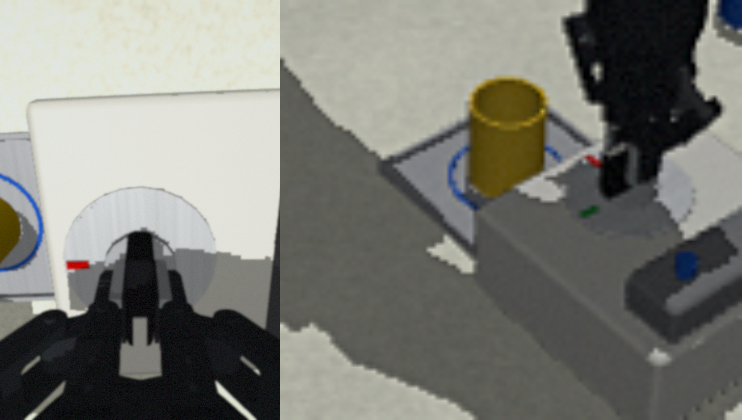

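The tally shows I sent 15.0 units, and the measured turn was exactly 15.0 (yaw 1.613). Half a unit remains. I'll add that and then check the bar's own angle.

Request:
{"fn": "carry_out", "kwargs": {"targets": [[0,0,0,0,0,-0.25,250],[0,0,0,0,0,-0.25,250],[0,0,0,0,0,0,250],[0,0,0,0,0,0,250]]}}

```text
clock: 14.63
position: [0.6305, 0.0454, 0.093]
tool_rot: [3.141, -0.0, 1.665]
force: [-5.3, 0.8, 6.9]
grip_width: 0.012
```

```bash
python3 p.py; python3 - <<'E'
from h import *
import pickle
s=bot.observe(); f=bot.grab_frame('wrist'); pickle.dump((s,f),open('f5.pkl','wb'))
c=f['color'][220:400,210:350]
c=np.clip(255*(c/255.)**.5,0,255).astype(np.uint8)
cv2.imwrite('pics/w5.png',cv2.resize(c,(467,600),interpolation=cv2.INTER_NEAREST)[:,:,::-1])
P=cloud(f,s)
for r in range(225,350,10):
    print(r,[(u,*(P[r,u]*1000).round().astype(int)) for u in range(262,300,4)])
E
```

```text
14.6333 [0.6305 0.0454 0.093 ] [ 3.1415e+00 -2.0000e-04  1.6652e+00] [-5.2664  0.8378  6.8765] [0.2031 1.2048 0.0584] 0.012 0.119 [-0.14  0.7  -0.04  1.68  0.04  0.76 -0.1 ]
225 [(262, np.int64(619), np.int64(66), np.int64(79)), (266, np.int64(621), np.int64(66), np.int64(78)), (270, np.int64(624), np.int64(66), np.int64(78)), (274, np.int64(626), np.int64(67), np.int64(79)), (278, np.int64(628), np.int64(67), np.int64(78)), (282, np.int64(630), np.int64(68), np.int64(80)), (286, np.int64(632), np.int64(67), np.int64(77)), (290, np.int64(634), np.int64(68), np.int64(79)), (294, np.int64(637), np.int64(68), np.int64(79)), (298, np.int64(639), np.int64(68), np.int64(79))]
235 [(262, np.int64(620), np.int64(61), np.int64(80)), (266, np.int64(622), np.int64(62), np.int64(83)), (270, np.int64(624), np.int64(67), np.int64(94)), (274, np.int64(626), np.int64(67), np.int64(93)), (278, np.int64(628), np.int64(67), np.int64(94)), (282, np.int64(630), np.int64(67), np.int64(93)), (286, np.int64(632), np.int64(68), np.int64(93)), (290, np.int64(634), np.int64(67), np.int64(91)), (294, np.int64(6
[... 5043 characters left out ...]
), np.int64(30), np.int64(121)), (290, np.int64(637), np.int64(30), np.int64(120)), (294, np.int64(638), np.int64(39), np.int64(131)), (298, np.int64(639), np.int64(40), np.int64(132))]
345 [(262, np.int64(625), np.int64(-18), np.int64(76)), (266, np.int64(628), np.int64(-18), np.int64(76)), (270, np.int64(629), np.int64(22), np.int64(120)), (274, np.int64(630), np.int64(24), np.int64(122)), (278, np.int64(632), np.int64(25), np.int64(122)), (282, np.int64(634), np.int64(25), np.int64(122)), (286, np.int64(636), np.int64(24), np.int64(120)), (290, np.int64(643), np.int64(-16), np.int64(76)), (294, np.int64(646), np.int64(-17), np.int64(75)), (298, np.int64(649), np.int64(-16), np.int64(76))]
```

View pics/w5.png

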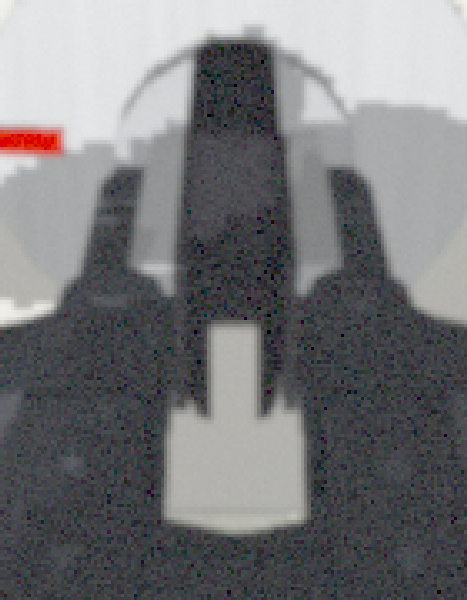

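The white line sits at the bar's near (-y) end, on the green side. The bar looks flush between the pads. A quick fit of the bar axis for the number.

```bash
python3 - <<'E'
from h import *
import pickle
s,f=pickle.load(open('f5.pkl','rb')); P=cloud(f,s); V=f['color'].max(2).astype(int)
pts=[]
for r in range(263,279):
    u=[x for x in range(255,305) if .1165<P[r,x,2]<.125]; pts.append([(u[0]+u[-1])/2,r])
n=len(pts)
for r in range(318,343):
    u=np.array([x for x in range(262,298) if V[r,x]>90]); 
    if 8<len(u)<22: pts.append([u.mean(),r])
q=plane(f,pts,.12,s)[:,:2]; a,b=q[:n].mean(0),q[n:].mean(0); d=a-b
print(n,len(q)-n,a,b,np.arctan2(d[1],d[0]), 'target 1.663, tool yaw',s['tool_rot'][2])
v,w=cv2.fitLine(q.astype(np.float32),cv2.DIST_L2,0,.01,.01).ravel()[:2]; print(np.arctan2(w,v)%np.pi)
E
```

```text
16 25 [0.62881381 0.0624373 ] [0.6321909  0.03161267] 1.679919575238228 target 1.663, tool yaw 1.6652447121763136
1.6806242
```

The bar measures 1.68 rad and the tool 1.665, against a target of 1.663, so they agree within 1°. Handing in with the grip held.

```bash
python3 -c "
from workcell import bot
print(bot.job_done()); s=bot.observe(); print(s['clock'],s['grip_width'],s['tool_rot'])"
```

```text
the job is handed in; nothing more can be done
None
the job is handed in; nothing more can be done
```

The job is done and handed in at about 14.7 s of the 51 s allowed; no verdict was reported.

- **Cup:** I picked the largest of the three yellow cups, set it down in the blue ring with about 27 N of contact, and let go. A look after release put it within about 1 mm of the ring's centre, standing upright.
- **Thumbscrew:** I gripped the bar and turned it clockwise until the stop pushed back at 1.3 N m. The stop lies at tool yaw ≈ 0.092 rad. I then backed it off a quarter turn and finished still gripping it at 50 N.
- **Last checks:** The tool yaw was 1.665 rad against a target of 1.663. The bar in the wrist image read 1.680 rad, about 1° more, which I put down to measurement error. My first back-off was half a unit (3°) short because I miscounted, and I corrected it before handing in.
- **Not checked:** I did not re-measure the bystanders at the end. No move was planned near any of them, and I saw no unexpected force.

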